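# Purge the sample pot, seat its double lid and take off the dust cover

### The job

Flush the sample pot: press the red treadle of the gas valve down to its stop and let it come back up. Then pick up the two nested lids as one by the blue knob, lower them (no dropping) onto the metal pot until the blue inner lid sits fully home inside and the yellow dust cover rests flat on the rim, and lift the yellow cover alone by its collar, straight up, leaving the inner lid seated and undisturbed. Finish while holding the cover still and level straight above the pot, its lower edge well clear of the blue knob; disturb nothing else on the bench.

Things in the scene. Friction and masses are not known exactly. Their poses are not given: they have to be found in the camera images.
- treadle (a joint): angle of the red treadle about its hinge: 0 = up at rest, 0.25 rad = down at its stop. A spring returns it: pressed at treadle_pad it takes about 5 N to start moving and about 9 N at the stop.
- treadle_pad (a point): press point on top of the red treadle (plate 60 wide, 115 long), on its centreline, 33 mm from the free end; moves with it. x points from the free end to the hinge, z up (at rest). At rest the point is 55 mm above the table, the plate sloping down to the hinge by 0.25 rad; at the stop the plate is level and the point 34 mm above the table. Hinge pin: 83 mm along x, 25 mm lower than at rest.
- gas_valve: grey base plate (200 x 80 x 8 mm, bolted down) with the treadle and an aluminium valve block with gauge; origin on the table below the treadle's press point, x towards the hinge. The block (70 mm wide, 70 mm tall, gauge up to 120 mm) spans 110 to 160 mm along x.
- pot_rim (a point): centre of the open mouth of the bright metal sample pot at rim height, 82 mm above the table; z up. Pot: 100 mm outside, 92 mm inside diameter, on a grey round base 124 mm across, bolted down. A black ring ledge inside (58 mm hole), 18 mm below the rim, carries the inner lid.
- pot: the same pot; origin at the centre of its underside on the table, z up.
- lid_stand: low black round stand (80 mm top, 96 mm grey foot, 30 mm tall, bolted down) on which the two nested lids wait; origin at the centre of its underside on the table.
- inner_knob (a point): blue inner lid (loose, about 140 g): point on its axis, 59 mm above its underside, 14 mm below the top of its straight round knob (22 mm across); z up. The knob passes through the outer cover and stands 28 mm out of its collar: lifting the knob lifts both lids. Seated in the pot, this point is 41 mm above the rim (123 mm above the table).
- inner_base (a point): centre of the blue inner lid's flat underside; z up. Upwards from here: tapered plug 10 mm thick (72 mm diameter at the bottom, 84 mm at the top), shoulder 48 mm across up to 16 mm, on which the cover rests, then the knob up to 73 mm. It seats on the pot's ledge, 18 mm below the rim.
- cover_collar (a point): yellow outer cover (loose, about 160 g): point on its axis at half height of its grip collar (round, 40 mm across, 24 mm high, 28 mm hole right through); z up. 12 mm above the cover's flat top, 12 mm below the collar's upper edge. Nested on the stand: 26 mm below inner_knob. Both seated on the pot: 17 mm above the rim (99 mm above the table), 24 mm below inner_knob.
- cover_edge (a point): centre of the lower edge of the yellow cover's skirt, 31 mm below cover_collar. Flat round top 120 mm across, 5 mm thick, its underside 14 mm above this point; skirt 114 mm inside. On the pot the underside of the top rests on the rim and the skirt hangs round the pot.
- vial_a: amber vial with white cap, 20 mm across, 42 mm tall, standing; bystander, origin at the centre of its underside
- vial_b: amber vial with green cap, 20 mm across, 42 mm tall, standing; bystander, origin at the centre of its underside
- dropper_bottle: small white dropper bottle with blue cap, 24 mm across, 55 mm tall, standing; bystander, origin at the centre of its underside
- pipette: white and grey pipette lying on the table, 265 mm long along its x axis, 26 mm thick; bystander, origin at the centre of its underside below its axis
- timer: white bench timer lying flat, 60 x 85 x 22 mm; bystander, origin at the centre of its underside

How it is judged (in metres and radians):
On the way, in this order (a step that is already met when the one before it is completed fails the run):
1. the treadle is pressed down to its stop (value of joint treadle above 0.225 rad), for 0.1 s.
2. the treadle is up again and both lids sit on the pot, the inner lid home on its ledge and the cover flat on the rim (value of joint treadle below 0.05 rad and z of inner_knob in the frame of pot below 0.126 m and horizontal distance between inner_knob and pot_rim below 0.008 m and angle between each of inner_knob, cover_collar's own z axis and vertical below 0.06 rad and z of cover_collar in the frame of pot below 0.103 m and horizontal distance between cover_collar and pot_rim below 0.013 m and linear speed of inner_lid below 0.03 m/s), for 0.2 s.
3. the gripper has lifted the cover 20 mm off the pot and the inner lid is still seated (z of cover_collar in the frame of pot above 0.119 m and z of inner_knob in the frame of pot below 0.126 m and horizontal distance between inner_knob and pot_rim below 0.008 m and angle between inner_knob's own z axis and vertical below 0.06 rad and contact force between the fingers and cover above 0.5 N), for 0.1 s.
At the end, for the whole second after the job is handed in: Inner lid on its ledge in the pot (3 mm in height, 8 mm sideways, 0.06 rad). Only the gripper holds the cover: still, within 0.2 rad of level and 30 mm of the knob axis, lifted at least 73 mm (skirt above the knob), touching neither pot nor inner lid. Treadle up (z of inner_knob in the frame of pot below 0.126 m and horizontal distance between inner_knob and pot_rim below 0.008 m and angle between inner_knob's own z axis and vertical below 0.06 rad and z of cover_collar in the frame of pot above 0.172 m and angle between cover_collar's own z axis and vertical below 0.2 rad and horizontal distance between cover_collar and inner_knob below 0.03 m and contact force between the fingers and cover above 0.5 N and contact force between each of cover, the fingers and inner_lid below 0.05 N and contact force between cover and pot below 0.05 N and linear speed of cover below 0.03 m/s and linear speed of inner_lid below 0.02 m/s and value of joint treadle below 0.05 rad); the arm keeps its last pose, push and grip.
It fails at once if the cover comes off the inner lid (more than 10 mm up the knob) while the inner lid is not seated in the pot (z of cover_collar in the frame of inner_knob above -0.016 m and not (z of inner_knob in the frame of pot below 0.126 m and horizontal distance between inner_knob and pot_rim below 0.008 m and angle between inner_knob's own z axis and vertical below 0.06 rad)).
It fails at once if the cover is moved more than 30 mm sideways of the inner lid (horizontal distance between cover_collar and inner_knob above 0.03 m).
It fails at once if the lids are dropped onto the pot (inner lid faster than 0.4 m/s within 30 mm above its seat) (horizontal distance between inner_knob and pot_rim below 0.06 m and z of inner_knob in the frame of pot below 0.153 m and linear speed of inner_lid above 0.4 m/s).
It fails at once if a bystander is pushed more than 25 mm or tipped (distance of any of vial_a, vial_b, dropper_bottle, pipette, timer from where it was at the start of the episode above 0.025 m or angle between any of vial_a, vial_b, dropper_bottle's own z axis and vertical above 0.5 rad).
It also fails if it takes over 72 s, if anything falls off the work surface, if the arm or the gripper's body presses on something with over 40 N, if the wrist force passes 120 N, or if a joint passes its speed limit or range.

### The arm

A 6-joint arm with a two-finger parallel gripper is mounted at the origin on the work surface. World frame = base frame: x ahead of the robot, y to its left, z up, the work surface at z = 0. Lengths are in m, angles in degrees, forces in N, time in s.
With the tool pointing down it reaches from about 0.275 to 0.975 m from the base axis. Payload 8.4 kg.
Tool frame: the origin (TCP) lies midway between the tips of the shut fingers; the grasp point (between the pads) lies 19 mm behind it (env.grasp_offset is the distance from the TCP to the grasp point, in m); z points along the fingers, y is the line along which they close (so a half turn about z gives the same grasp; the last joint's range is limited). The gripper opens to 92 mm and grips with 3 to 60 N. Pads are 20 mm wide; open, the fingers measure 128 mm over their backs; the gripper's body (75 mm by 189 mm) begins 69 mm behind the grasp point.
Start: joints at [-74.966, 20.225, 93.587, -0, 66.188, -0.138], TCP at [0.164, -0.603, 0.215] pointing down, gripper open.
Joint ranges: [-150.9, 150.9], [-52.94, 120.26], [3.33, 152.33], [-74.26, 254.26], [0, 154.13], [-172.89, 172.89]. Speed limits (degrees/s): [127.2, 127.2, 159.86, 180, 180, 180].

### API

Orientations are given as [roll, pitch, yaw] about the fixed x, y, z axes, in that order (R = Rz(yaw) Ry(pitch) Rx(roll)).
In Python, from rig import env gives the robot as it stands.
- The arm moves only by the tool send_rows, never from a script. Its arguments are lists of equal length, an entry for each row: "gripper": the closure in counts, from 0 (fully open) to 255 (shut); "travel": the shift along the world's x, y, z in units of 40 mm (1.0 is 40 mm), a list of three; "yaw": the turn about the world's z in units of 5 degrees (1.0 is 5 degrees). A call has 1 to 5 rows; each row shifts and turns the commanded pose from where the row before left it; what a row does not reach is not made up. A row lasts 1/12 s, in which the tool goes at most 41.7 mm and 7.16 degrees, less where a joint would pass 70% of its speed; a pose out of reach is approached as far as the arm can. A call is refused whole if a number of a shift passes 1 or a number of a turn 1, either way. A call with a gripper value outside its range is refused whole. The fingers move at their own pace and stop on an object; "grip_force" is the grip in N (left out, the last holds). Time passes only in rows, so rows that do not move let the fingers close. It gives the time, the measured TCP pose, the force, the opening and the grip force at its end, in the units of the state.
- env.get_obs(): the state, without advancing time (a new reading comes with each control period).
- env.camera(name): name is "side" or "top"; returns a dict with "color" (384x512x3 uint8, red, green, blue), "fov_y" (degrees; the focal length in pixels is half the picture's height over the tangent of half this angle, whatever the lens; pixels are square), "cx", "cy" (the principal point, pixels), "extrinsics" (4x4, takes a point from world to camera coordinates). Camera axes: x right, y down, z forward; pixel columns grow to the right and rows downward; lengths in m; the calibration is good to about 2 mm. A picture is of the moment at which its call begins. There is no depth.
- env.finish_job(): hands the job in; it is judged then, once.
The state is a dict: "clock": time; "joint_positions": joint angles; "qvel": joint speeds; "effort": joint torques, N m; "position": TCP position; "orientation": TCP orientation; "force": force on the tool from outside, world axes, zero at the start; "moment": the same for the moment, N m; "gripper_width": opening from 0.0 (shut) to 1.0 (fully open); "finger_force": force on a finger pad.
Only numpy, scipy, OpenCV 4.12 (cv2) and the standard library are available. Lean on these libraries where they do the work, as an engineer would, in place of code of your own. Each camera call takes 0.05 s, during which the arm holds its last target. There are 200 camera calls.

## Working session

There is one attempt and no reset: what is moved stays moved. The work goes in short steps, Python scripts to look and compute and a tool call to move; the robot and the scene stay as the last step left them, time stands still between calls to the robot, and variables do not carry over. Pictures are saved under pics/ and viewed, at most 10 in all, crops included, and the job is handed in when it is done.

Besides the shell and the picture viewer there is one more tool, called after "Call:" as a command line: name --pt "numbers of a row" for each row, then --argument value for the rest. send_rows: Moves the arm, as the interface text tells. Its arguments: {"type":"object","properties":{"gripper":{"type":"array","items":{"type":"number"}},"travel":{"type":"array","items":{"type":"array","items":{"type":"number"}}},"yaw":{"type":"array","items":{"type":"number"}},"grip_force":{"type":"number"}},"required":["gripper","travel","yaw"]}

```bash
mkdir -p pics; ls; cat > h.py <<'E'
from rig import env
import numpy as np, cv2
def cam(n):
    c=env.camera(n); h=c['color'].shape[0]
    c['f']=h/2/np.tan(np.radians(c['fov_y'])/2); return c
def ray(c,u,v,z):
    E=np.array(c['extrinsics']);R=E[:3,:3];t=E[:3,3]
    o=-R.T@t; d=R.T@np.array([(u-c['cx'])/c['f'],(v-c['cy'])/c['f'],1])
    return o+d*(z-o[2])/d[2]
def proj(c,p):
    E=np.array(c['extrinsics']);q=E[:3,:3]@np.array(p)+E[:3,3]
    return q[0]/q[2]*c['f']+c['cx'],q[1]/q[2]*c['f']+c['cy']
E
python3 - <<'E'
from h import *
for n in('top','side'):
    c=cam(n); cv2.imwrite(f'pics/{n}0.png',cv2.cvtColor(c['color'],cv2.COLOR_RGB2BGR))
    E=np.array(c['extrinsics']);print(n,c['f'],c['cx'],c['cy'],-E[:3,:3].T@E[:3,3],E[:3,:3].round(2))
    np.save(n+'0.npy',c,allow_pickle=True)
print(env.get_obs())
E
```

```text
pics
top 353.20271624967296 253.62009115502062 196.39321230029626 [0.41569172 0.00905757 1.29709949] [[-0.01 -1.    0.  ]
 [-0.99  0.01 -0.13]
 [ 0.13 -0.01 -0.99]]
side 433.9693274454819 250.69153922525413 186.0896847856536 [-0.11151103  0.83925785  0.7809531 ] [[-0.79 -0.61 -0.01]
 [-0.33  0.44 -0.83]
 [ 0.51 -0.66 -0.55]]
{'clock': 0.1, 'joint_positions': array([-7.49659296e+01,  2.02571275e+01,  9.36232561e+01,  7.72048692e-04,
        6.61880421e+01, -1.38156127e-01]), 'qvel': array([ 0.04036846, -0.10396965, -0.12770211,  0.00422014, -0.08707361,
        0.0609029 ]), 'effort': array([-1.61202715e-04, -5.94905770e+01, -3.34930623e+01,  6.99508167e-02,
        1.83140690e-02, -3.28641954e-05]), 'position': array([ 0.16346174, -0.60279988,  0.21396557]), 'orientation': array([-1.79931576e+02, -8.70947013e-04,  1.51719139e+01]), 'force': array([-0.40407765, -0.1072271 , -0.66116992]), 'moment': array([-0.00978709,  0.04159373,  0.02105719]), 'finger_force': 0.0, 'gripper_width': 1.0018339967236465}
```

View pics/top0.png

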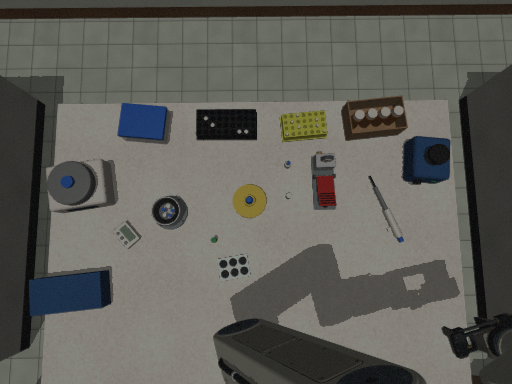

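View pics/side0.png

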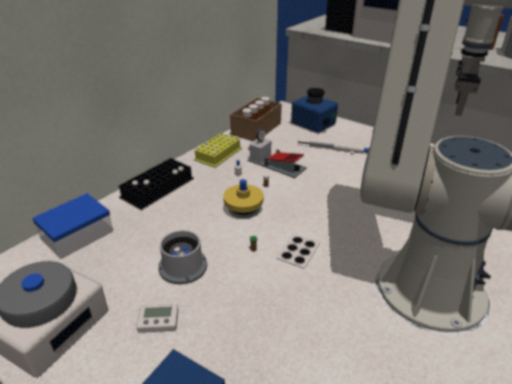

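The top view shows the lids at (249,201), the pot at (168,211), the red treadle at (326,191) with its valve block above it (hinge towards +x), vials at (288,195) and (214,239), and the dropper at (288,164). The side view agrees. Next I'll measure these.

```bash
cat > m.py <<'E'
from h import *
T=np.load('top0.npy',allow_pickle=True).item();S=np.load('side0.npy',allow_pickle=True).item()
def blob(c,lo,hi,box):
    h=cv2.cvtColor(c['color'],cv2.COLOR_RGB2HSV);m=cv2.inRange(h,lo,hi)
    k=np.zeros_like(m);x0,y0,x1,y1=box;k[y0:y1,x0:x1]=m[y0:y1,x0:x1]
    n=max(cv2.findContours(k,cv2.RETR_EXTERNAL,cv2.CHAIN_APPROX_NONE)[0],key=cv2.contourArea);return n
if __name__=='__main__':
    y=blob(T,(20,120,80),(32,255,255),(225,175,275,225));e=cv2.fitEllipse(y);print('yellow',e)
    print('z75',ray(T,*e[0],.075), 'diam',e[1][0]/T['f']*1.23)
    b=blob(T,(100,100,40),(125,255,255),(235,190,262,212));e=cv2.fitEllipse(b);print('knob',e,ray(T,*e[0],.103+.0))
    y=blob(S,(20,120,80),(32,255,255),(215,170,275,220));print('side yel bbox',cv2.boundingRect(y))
    b=blob(S,(100,100,40),(125,255,255),(230,172,255,200));print('side knob bbox',cv2.boundingRect(b))
    r=blob(T,(0,130,60),(8,255,255),(305,165,345,215));q=cv2.minAreaRect(r);print('red',q,cv2.boxPoints(q).round(1).tolist())
    for p in cv2.boxPoints(q): print(ray(T,*p,.063),ray(T,*p,.035))
    for (u,v,z) in ((288,195,.042),(288,164,.055),(214,239,.042),(168,211,.082),(125,233,.022)):print(ray(T,u,v,z))
    a=cv2.cvtColor(T['color'],cv2.COLOR_RGB2BGR)
    A=cv2.resize(a[185:240,140:200],None,fx=8,fy=8,interpolation=2);B=cv2.resize(a[145:215,300:350],None,fx=6.28,fy=6.28,interpolation=2)
    B=cv2.resize(a[145:215,300:350],None,fx=6,fy=6,interpolation=2)[:420]
    A=cv2.copyMakeBorder(A,0,max(0,420-A.shape[0]),0,0,0)[:440];B=cv2.copyMakeBorder(B,0,A.shape[0]-B.shape[0],0,0,0)
    cv2.imwrite('pics/crop1.png',np.hstack([A,B]))
E
python3 m.py
```

```text
yellow ((249.07797241210938, 200.64157104492188), (32.27417755126953, 32.678382873535156), 33.56487274169922)
z75 [0.55676104 0.01759786 0.075     ] diam 0.11239222282764164
knob ((248.92947387695312, 199.53712463378906), (5.538649082183838, 6.5482401847839355), 96.64109802246094) [0.55731873 0.01786953 0.103     ]
side yel bbox (224, 185, 39, 27)
side knob bbox (240, 180, 6, 10)
red ((325.7622375488281, 190.35977172851562), (30.47910499572754, 16.454301834106445), 83.6598129272461) [[315.8999938964844, 176.10000610351562], [332.29998779296875, 174.3000030517578], [335.6000061035156, 204.60000610351562], [319.29998779296875, 206.39999389648438]]
[ 0.64313902 -0.22048697  0.063     ] [ 0.64829948 -0.22569502  0.035     ]
[ 0.64906535 -0.27888271  0.063     ] [ 0.65436027 -0.28541567  0.035     ]
[ 0.54075005 -0.28641016  0.063     ] [ 0.54358745 -0.29311391  0.035     ]
[ 0.53498222 -0.22864239  0.063     ] [ 0.53768875 -0.23403547  0.035     ]
[ 0.57937277 -0.12192515  0.042     ]
[ 0.68986535 -0.12326359  0.055     ]
[0.4258111  0.14287834 0.042     ]
[0.52314443 0.29728135 0.082     ]
[0.45105696 0.4640294  0.022     ]
```

View pics/crop1.png

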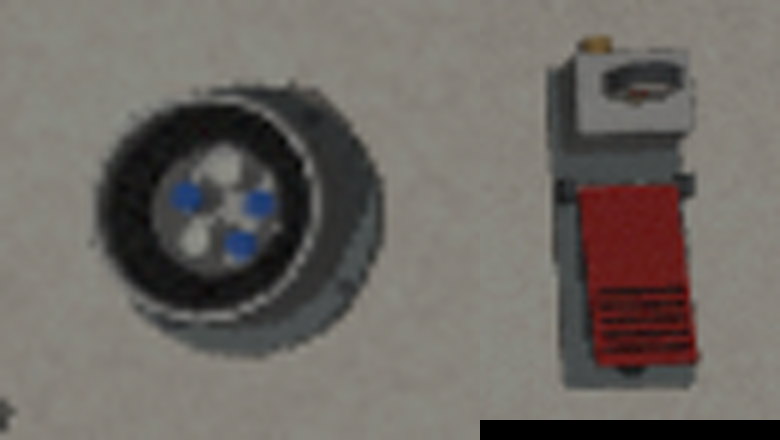

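The crop shows the pot rim centred near crop (208,209), which is top pixel (166,211). The treadle's free end has corners near (319.5,206) and (335.6,204.6), at 63 mm height, so the press point is about (0.570,-0.257). Now I'll refine the pot and the knob across both views.

```bash
cat > n.py <<'E'
from m import *
g=cv2.cvtColor(T['color'],cv2.COLOR_RGB2GRAY)
# pot: dark interior (black ledge + inside) contour, top and side
for c,box,z,n in((T,(150,194,182,228),.082,'top'),(S,(155,228,208,282),.082,'side')):
    x0,y0,x1,y1=box;g=cv2.cvtColor(c['color'],cv2.COLOR_RGB2GRAY)[y0:y1,x0:x1]
    G=cv2.resize(g,None,fx=10,fy=10,interpolation=cv2.INTER_CUBIC);cv2.imwrite(f'pics/pot_{n}.png',G)
a=cv2.imread('pics/pot_top.png',0);b=cv2.imread('pics/pot_side.png',0);H=max(len(a),len(b))
P=lambda x:cv2.copyMakeBorder(x,0,H-len(x),0,0,0)[:,:]
k=cv2.cvtColor(S['color'],cv2.COLOR_RGB2GRAY)
a=cv2.resize(a,None,fx=.8,fy=.8);b=cv2.resize(b,None,fx=.95,fy=.95);H=max(len(a),len(b));cv2.imwrite('pics/crop2.png',np.hstack([P(a),P(b)]))
print(a.shape,b.shape)
b=blob(S,(100,100,40),(125,255,255),(230,172,255,200));x,y,w,h=cv2.boundingRect(b);print(ray(S,x+w/2-.5,y+h/2-.5,.089))
bt=blob(T,(100,100,40),(125,255,255),(235,190,262,212));print(cv2.boundingRect(bt))
for p in ((.558,.018,.103),(.558,.018,.075)):print(proj(T,p),proj(S,p))
for z in(.082,): 
  p=ray(T,166.1,211.1,z);print('pot',p,'side proj',proj(S,p),[proj(S,p+np.array(d)) for d in((.05,0,0),(-.05,0,0),(0,.05,0),(0,-.05,0))])
E
python3 n.py
```

```text
(272, 256) (513, 504)
[0.55621281 0.0235076  0.089     ]
(246, 197, 7, 6)
(np.float64(248.8891454465582), np.float64(199.3388282718933)) (np.float64(243.12972382470542), np.float64(179.4267641415706))
(np.float64(248.9589325789546), np.float64(200.28947507938744)) (np.float64(243.27484015521762), np.float64(187.4666198544337))
pot [0.52287269 0.3038143  0.082     ] side proj (np.float64(181.63557701634312), np.float64(241.3650994535023)) [(np.float64(167.51975255055135), np.float64(233.39445692826115)), (np.float64(196.44990640863045), np.float64(249.73015982409905)), (np.float64(166.52945040096154), np.float64(252.37164039188562)), (np.float64(195.83633646872008), np.float64(231.0182220408921))]
```

View pics/crop2.png

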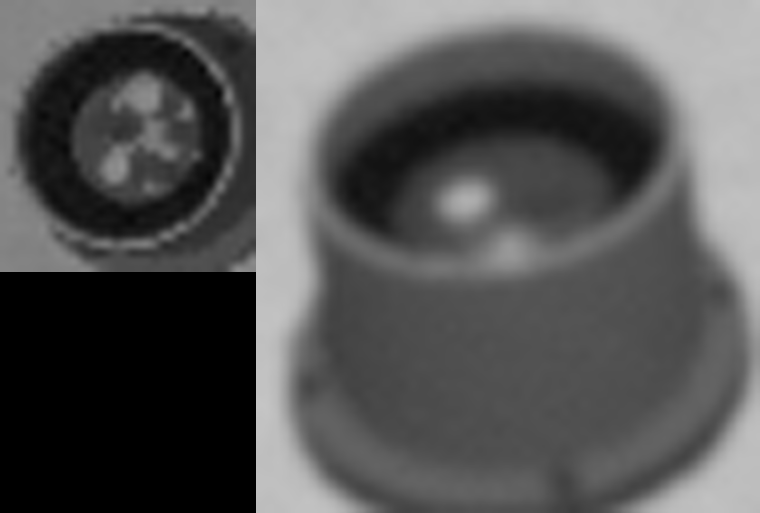

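Call:
send_rows --gripper '[255, 255, 255, 255, 255]' --pt "0.67 0.58 -0.1" --pt "0.67 0.58 -0.1" --pt "0.67 0.58 -0.1" --pt "0.67 0.58 -0.1" --pt "0.67 0.58 -0.1" --yaw '[-1, -1, -1, 0, 0]'

```text
clock: 0.52
position: [0.2984, -0.4858, 0.1941]
orientation: [-180.0, 0.0, 0.1]
force: [0.9, -0.3, -1.1]
gripper_width: 0.664
finger_force: 0.0
```

Call:
send_rows --gripper '[255, 255, 255, 255, 255]' --pt "0.67 0.58 -0.1" --pt "0.67 0.58 -0.1" --pt "0.67 0.58 -0.1" --pt "0.67 0.58 -0.1" --pt "0.67 0.58 -0.1" --yaw '[0, 0, 0, 0, 0]'

```text
clock: 0.93
position: [0.4325, -0.3697, 0.1742]
orientation: [-180.0, 0.0, 0.2]
force: [0.4, -0.0, -0.7]
gripper_width: 0.297
finger_force: 0.0
```

Call:
send_rows --gripper '[255, 255, 255, 255, 255]' --pt "0.67 0.58 -0.1" --pt "0.67 0.58 -0.1" --pt "0.67 0.58 -0.1" --pt "0.67 0.58 -0.1" --pt "0.67 0.58 -0.1" --yaw '[0, 0, 0, 0, 0]'

```text
clock: 1.35
position: [0.5665, -0.2537, 0.1541]
orientation: [-180.0, 0.0, 0.2]
force: [0.4, -0.3, 0.4]
gripper_width: 0.005
finger_force: 0.0
```

Call:
send_rows --gripper '[255, 255, 255, 255, 255]' --pt "0.05 0 -0.6" --pt "0 0 -0.6" --pt "0 0 -0.6" --pt "0 0 -0.4" --pt "0 0 0" --yaw '[0, 0, 0, 0, 0]'

```text
clock: 1.77
position: [0.565, -0.2539, 0.0627]
orientation: [-179.8, 0.3, 0.2]
force: [-0.8, 0.4, -0.6]
gripper_width: 0.003
finger_force: 0.0
```

Call:
send_rows --gripper '[255, 255, 255, 255, 255]' --pt "0 0 -0.15" --pt "0 0 -0.15" --pt "0 0 -0.15" --pt "0 0 -0.15" --pt "0 0 0" --yaw '[0, 0, 0, 0, 0]'

```text
clock: 2.18
position: [0.5677, -0.2557, 0.0429]
orientation: [180.0, -0.0, 0.2]
force: [-3.4, 0.0, 7.0]
gripper_width: 0.006
finger_force: 3.1
```

Call:
send_rows --gripper '[255, 255, 255, 255, 255]' --pt "0 0 -0.1" --pt "0 0 -0.08" --pt "0 0 -0.05" --pt "0 0 0" --pt "0 0 0" --yaw '[0, 0, 0, 0, 0]'

```text
clock: 2.6
position: [0.5674, -0.2558, 0.0346]
orientation: [180.0, -0.0, 0.2]
force: [-5.4, -0.3, 8.3]
gripper_width: 0.005
finger_force: 4.2
```

Call:
send_rows --gripper '[255, 255, 255, 255, 255]' --pt "0 0 -0.05" --pt "0 0 -0.03" --pt "0 0 0" --pt "0 0 0" --pt "0 0 0" --yaw '[0, 0, 0, 0, 0]'

```text
clock: 3.02
position: [0.5675, -0.2558, 0.0338]
orientation: [179.9, -0.0, 0.2]
force: [-12.6, 1.8, 31.8]
gripper_width: 0.004
finger_force: 15.8
```

Call:
send_rows --gripper '[255, 255, 255, 80, 80]' --pt "0 0 0.3" --pt "0 0 0.6" --pt "0 0 0.9" --pt "0 0 0.9" --pt "0 0 0.4" --yaw '[0, 0, 0, 0, 0]'

```text
clock: 3.43
position: [0.5698, -0.2563, 0.1596]
orientation: [179.8, -0.4, 0.2]
force: [1.2, -0.2, 0.1]
gripper_width: 0.128
finger_force: 0.0
```

Call:
send_rows --gripper '[80, 80, 80, 80, 80]' --pt "0 0.9 0" --pt "-0.1 0.95 0" --pt "-0.1 0.95 0" --pt "0 0.95 0" --pt "0 0.95 0" --yaw '[0, 0, 0, 0, 0]'

```text
clock: 3.85
position: [0.5596, -0.0658, 0.1551]
orientation: [180.0, -0.1, 0.1]
force: [-0.3, 0.0, 0.1]
gripper_width: 0.492
finger_force: 0.0
```

Call:
send_rows --gripper '[80, 80, 80, 80, 80]' --pt "0 0.95 0" --pt "0 0.75 0" --pt "0 0.5 0" --pt "0 0 -0.4" --pt "0 0 -0.4" --yaw '[0, 0, 0, 0, 0]'

```text
clock: 4.27
position: [0.561, 0.0224, 0.1235]
orientation: [-180.0, -0.2, 0.3]
force: [-0.0, -0.3, 0.1]
gripper_width: 0.686
finger_force: 0.0
```

```bash
python3 - <<'E'
from h import *
c=cam('side');t=cam('top');p=env.get_obs()['position'];print(p,env.get_obs()['force'])
print('tcp px',proj(c,p),proj(t,p))
a=cv2.cvtColor(c['color'],cv2.COLOR_RGB2BGR)[130:230,190:300];b=cv2.cvtColor(t['color'],cv2.COLOR_RGB2BGR)[150:250,200:300]
cv2.imwrite('pics/k1.png',cv2.resize(np.hstack([a,b]),None,fx=3.8,fy=3.8,interpolation=2))
E
```

```text
[0.55834059 0.02119857 0.12090506] [ 0.21270694 -0.33476135 -0.13739363]
tcp px (np.float64(242.24656266895718), np.float64(174.61220726290279)) (np.float64(247.88817298913872), np.float64(198.6172974999741))
```

View pics/k1.png

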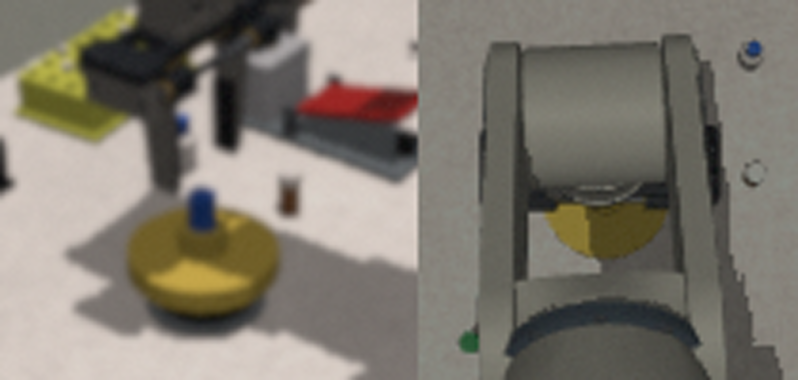

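The view shows the treadle up again and the fingers straddling the knob. The finger mid is at about (241.6,174.7) and the knob top at about (243.4,180), so alignment is within about 2 mm. I'll descend and close lightly.

Call:
send_rows --gripper '[80, 80, 80, 80, 80]' --pt "0 0 -0.4" --pt "0 0 -0.4" --pt "0 0 -0.2" --pt "0 0 0" --pt "0 0 0" --yaw '[0, 0, 0, 0, 0]'

```text
clock: 4.78
position: [0.5598, 0.0206, 0.0827]
orientation: [-180.0, -0.0, 0.1]
force: [0.3, 0.3, 1.0]
gripper_width: 0.685
finger_force: 0.0
```

Call:
send_rows --gripper '[255, 255, 255, 255, 255]' --pt "0 0 0" --pt "0 0 0" --pt "0 0 0" --pt "0 0 0" --pt "0 0 0" --yaw '[0, 0, 0, 0, 0]' --grip_force 4

```text
clock: 5.2
position: [0.5598, 0.0208, 0.0825]
orientation: [-180.0, -0.0, 0.2]
force: [0.0, 0.8, 0.5]
gripper_width: 0.346
finger_force: 0.0
```

Call:
send_rows --gripper '[255, 255, 255, 255, 255]' --pt "0 0 0" --pt "0 0 0" --pt "0 0 0" --pt "0 0 0" --pt "0 0 0" --yaw '[0, 0, 0, 0, 0]'

```text
clock: 5.62
position: [0.5596, 0.0207, 0.0822]
orientation: [180.0, -0.0, 0.2]
force: [-0.3, -1.3, 2.6]
gripper_width: 0.236
finger_force: 4.0
```

Call:
send_rows --gripper '[130, 130, 130, 130, 130]' --pt "0 0 0" --pt "0 0 0" --pt "0 0 0" --pt "0 0 0" --pt "0 0 0" --yaw '[0, 0, 1, 1, 1]'

```text
clock: 6.03
position: [0.5595, 0.0209, 0.0821]
orientation: [-180.0, 0.0, 15.4]
force: [0.5, -0.8, -0.2]
gripper_width: 0.486
finger_force: 0.0
```

Call:
send_rows --gripper '[130, 130, 130, 130, 130]' --pt "0 0 0" --pt "0 0 0" --pt "0 0 0" --pt "0 0 0" --pt "0 0 0" --yaw '[1, 1, 1, 1, 1]'

```text
clock: 6.45
position: [0.5595, 0.0209, 0.0821]
orientation: [-180.0, 0.0, 40.4]
force: [-0.8, -0.9, 0.2]
gripper_width: 0.488
finger_force: 0.0
```

Call:
send_rows --gripper '[130, 130, 130, 130, 130]' --pt "0 0 0" --pt "0 0 0" --pt "0 0 0" --pt "0 0 0" --pt "0 0 0" --yaw '[1, 1, 1, 1, 1]'

```text
clock: 6.87
position: [0.5595, 0.0209, 0.0821]
orientation: [-180.0, -0.0, 65.4]
force: [-0.8, 0.1, -0.1]
gripper_width: 0.488
finger_force: 0.0
```

Call:
send_rows --gripper '[130, 130, 130, 130, 130]' --pt "0 0 0" --pt "0 0 0" --pt "0 0 0" --pt "0 0 0" --pt "0 0 0" --yaw '[1, 1, 1, 1, 1]'

```text
clock: 7.28
position: [0.5595, 0.0209, 0.0821]
orientation: [-180.0, -0.0, 90.4]
force: [0.2, 0.2, -0.0]
gripper_width: 0.486
finger_force: 0.0
```

Call:
send_rows --gripper '[255, 255, 255, 255, 255]' --pt "0 0 0" --pt "0 0 0" --pt "0 0 0" --pt "0 0 0" --pt "0 0 0" --yaw '[0, 0, 0, 0, 0]'

```text
clock: 7.7
position: [0.5594, 0.0208, 0.0821]
orientation: [-180.0, 0.0, 90.1]
force: [0.4, -0.4, -0.1]
gripper_width: 0.232
finger_force: 4.0
```

Call:
send_rows --gripper '[255, 255, 255, 255, 255]' --pt "0 0 0" --pt "0 0 0" --pt "0 0 0" --pt "0 0 0" --pt "0 0 0" --yaw '[0, 0, 0, 0, 0]' --grip_force 30

```text
clock: 8.12
position: [0.5594, 0.0208, 0.0821]
orientation: [-180.0, -0.0, 90.2]
force: [-0.1, -0.2, -1.1]
gripper_width: 0.229
finger_force: 30.0
```

Call:
send_rows --gripper '[255, 255, 255, 255, 255]' --pt "0 0 0.1" --pt "0 0 0.3" --pt "0 0 0.5" --pt "0 0 0.6" --pt "0 0 0.5" --yaw '[0, 0, 0, 0, 0]'

```text
clock: 8.53
position: [0.5597, 0.0208, 0.1643]
orientation: [180.0, 0.0, 90.2]
force: [0.3, 0.2, -3.5]
gripper_width: 0.228
finger_force: 30.0
```

Call:
send_rows --gripper '[255, 255, 255, 255, 255]' --pt "0 0.1 0.3" --pt "-0.05 0.3 0" --pt "-0.1 0.5 0" --pt "-0.1 0.6 0" --pt "-0.1 0.7 0" --yaw '[0, 0, 0, 0, 0]'

```text
clock: 8.95
position: [0.5444, 0.1098, 0.1733]
orientation: [-179.9, 0.0, 90.1]
force: [-0.4, -0.3, -3.6]
gripper_width: 0.226
finger_force: 30.0
```

Call:
send_rows --gripper '[255, 255, 255, 255, 255]' --pt "-0.1 0.7 0" --pt "-0.1 0.7 0" --pt "-0.1 0.7 0" --pt "-0.1 0.7 0" --pt "-0.07 0.6 0" --yaw '[0, 0, 0, 0, 0]'

```text
clock: 9.37
position: [0.525, 0.2472, 0.1731]
orientation: [-179.9, 0.0, 90.2]
force: [-0.2, -0.4, -2.6]
gripper_width: 0.227
finger_force: 30.0
```

Call:
send_rows --gripper '[255, 255, 255, 255, 255]' --pt "-0.05 0.6 0" --pt "0 0.5 0" --pt "0 0.3 0" --pt "0 0.15 0" --pt "0 0 0" --yaw '[0, 0, 0, 0, 0]'

```text
clock: 9.78
position: [0.5241, 0.3078, 0.1735]
orientation: [-179.9, 0.0, 90.3]
force: [0.2, -1.3, -3.4]
gripper_width: 0.227
finger_force: 30.0
```

```bash
python3 - <<'E'
from h import *
c=cam('side');t=cam('top');o=env.get_obs();p=o['position'];print(p,o['force'],o['gripper_width'])
for d in(0,.041): print('tcp px',proj(c,p-[0,0,d]),proj(t,p-[0,0,d]))
a=cv2.cvtColor(c['color'],cv2.COLOR_RGB2BGR)[170:290,120:245]
b=cv2.cvtColor(t['color'],cv2.COLOR_RGB2BGR)[155:275,110:210]
cv2.imwrite('pics/k2.png',cv2.resize(np.hstack([a,b]),None,fx=3.5,fy=3.5,interpolation=2))
E
```

```text
[0.52439501 0.30611524 0.17369922] [-0.70347825  0.06809487 -3.01056161] 0.22793160788294184
tcp px (np.float64(176.791593027521), np.float64(211.59600672795725)) (np.float64(158.4510771311733), np.float64(208.18140269743037))
tcp px (np.float64(178.5041544203171), np.float64(225.3775664836954)) (np.float64(161.71062982845226), np.float64(209.34067156577922))
```

View pics/k2.png

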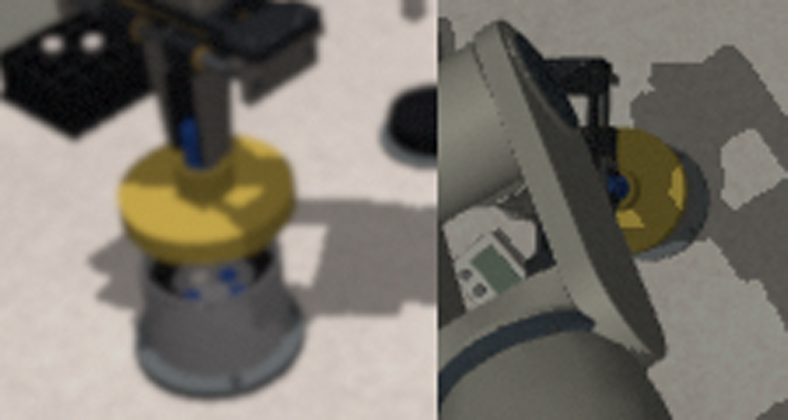

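Both lids hang level, with the cover centred over the pot (side cover centre about (179,222), pot below it). I'll lower slowly, watching the force.

Call:
send_rows --gripper '[255, 255, 255, 255, 255]' --pt "0 0 -0.3" --pt "0 0 -0.3" --pt "0 0 -0.3" --pt "0 0 -0.15" --pt "0 0 -0.1" --yaw '[0, 0, 0, 0, 0]'

```text
clock: 10.3
position: [0.5239, 0.3059, 0.1262]
orientation: [-179.9, 0.1, 90.1]
force: [0.0, -0.0, -3.3]
gripper_width: 0.23
finger_force: 30.0
```

Call:
send_rows --gripper '[255, 255, 255, 255, 255]' --pt "0 0 -0.05" --pt "0 0 -0.05" --pt "0 0 -0.05" --pt "0 0 0" --pt "0 0 0" --yaw '[0, 0, 0, 0, 0]'

```text
clock: 10.72
position: [0.5249, 0.3069, 0.1224]
orientation: [180.0, -0.0, 90.2]
force: [-0.4, -0.1, -3.8]
gripper_width: 0.224
finger_force: 30.0
```

Call:
send_rows --gripper '[255, 255, 255, 255, 255]' --pt "0 0 -0.05" --pt "0 0 -0.04" --pt "0 0 -0.03" --pt "0 0 0" --pt "0 0 0" --yaw '[0, 0, 0, 0, 0]'

```text
clock: 11.13
position: [0.5249, 0.3069, 0.1175]
orientation: [180.0, -0.0, 90.2]
force: [-0.1, 0.7, -2.7]
gripper_width: 0.229
finger_force: 30.0
```

Call:
send_rows --gripper '[255, 255, 255, 255]' --pt "0 0 -0.02" --pt "0 0 -0.02" --pt "0 0 0" --pt "0 0 0" --yaw '[0, 0, 0, 0]'

```text
clock: 11.47
position: [0.525, 0.3069, 0.1161]
orientation: [180.0, -0.0, 90.2]
force: [-1.3, 0.3, 0.9]
gripper_width: 0.231
finger_force: 30.0
```

Call:
send_rows --gripper '[255, 255, 255]' --pt "0 0 -0.02" --pt "0 0 0" --pt "0 0 0" --yaw '[0, 0, 0]'

```text
clock: 11.72
position: [0.525, 0.3069, 0.116]
orientation: [180.0, -0.0, 90.2]
force: [-3.7, -2.1, 9.2]
gripper_width: 0.229
finger_force: 30.0
```

Call:
send_rows --gripper '[80, 80, 80, 80, 80]' --pt "0 0 0" --pt "0 0 0" --pt "0 0 0" --pt "0 0 0" --pt "0 0 0" --yaw '[0, 0, 0, 0, 0]'

```text
clock: 12.13
position: [0.5248, 0.3067, 0.1148]
orientation: [-180.0, 0.0, 90.2]
force: [0.7, -0.8, 0.6]
gripper_width: 0.563
finger_force: 0.0
```

```bash
python3 - <<'E'
from h import *
c=cam('side');o=env.get_obs();p=o['position'];print(p,o['force'],o['gripper_width'])
for q in([*p[:2],.137],[*p[:2],.111],[*p[:2],.087]): print(proj(c,q))
a=cv2.cvtColor(c['color'],cv2.COLOR_RGB2BGR)[190:290,120:245]
cv2.imwrite('pics/k3.png',cv2.resize(a,None,fx=6,fy=6,interpolation=2))
E
```

```text
[0.52473331 0.30675744 0.11481417] [-0.94669309 -0.01039365  0.42280666] 0.616277558872249
(np.float64(178.03271693330476), np.float64(224.04035745899412))
(np.float64(179.08953386327133), np.float64(232.51122508123004))
(np.float64(180.03964743512), np.float64(240.12681683133053))
```

View pics/k3.png

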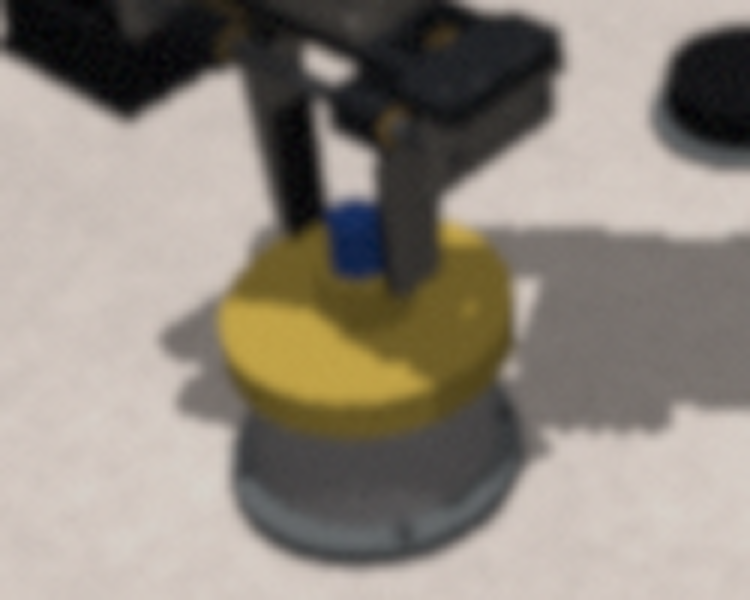

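The cover sits flat on the rim, centred at about (181,242), with the knob standing through it. I'll descend around the collar and grip.

Call:
send_rows --gripper '[70, 70, 70, 70, 70]' --pt "0 0 0" --pt "0 0 -0.2" --pt "0 0 -0.2" --pt "0 0 -0.15" --pt "0 0 0" --yaw '[0, 0, 0, 0, 0]'

```text
clock: 12.6
position: [0.5237, 0.3061, 0.0909]
orientation: [-179.9, 0.1, 90.2]
force: [-0.3, 0.1, 0.5]
gripper_width: 0.726
finger_force: 0.0
```

Call:
send_rows --gripper '[255, 255, 255, 255, 255]' --pt "0 0 0" --pt "0 0 0" --pt "0 0 0" --pt "0 0 0" --pt "0 0 0" --yaw '[0, 0, 0, 0, 0]' --grip_force 5

```text
clock: 13.02
position: [0.525, 0.3069, 0.0933]
orientation: [180.0, -0.0, 90.2]
force: [0.2, -0.1, -0.4]
gripper_width: 0.434
finger_force: 5.0
```

Call:
send_rows --gripper '[255, 255, 255, 255]' --pt "0 0 0" --pt "0 0 0" --pt "0 0 0" --pt "0 0 0" --yaw '[0, 0, 0, 0]' --grip_force 25

```text
clock: 13.35
position: [0.525, 0.3069, 0.0932]
orientation: [180.0, -0.0, 90.2]
force: [0.5, -0.6, 3.3]
gripper_width: 0.425
finger_force: 25.0
```

Call:
send_rows --gripper '[255, 255, 255, 255, 255]' --pt "0 0 0.05" --pt "0 0 0.1" --pt "0 0 0.15" --pt "0 0 0.15" --pt "0 0 0.15" --yaw '[0, 0, 0, 0, 0]'

```text
clock: 13.77
position: [0.5248, 0.3068, 0.1177]
orientation: [-180.0, 0.0, 90.2]
force: [0.6, -1.6, -1.9]
gripper_width: 0.423
finger_force: 25.0
```

Call:
send_rows --gripper '[255, 255, 255, 255, 255]' --pt "0 0 0.2" --pt "0 0 0.2" --pt "0 0 0.2" --pt "0 0 0.2" --pt "0 0 0.2" --yaw '[0, 0, 0, 0, 0]'

```text
clock: 14.18
position: [0.5248, 0.3068, 0.158]
orientation: [180.0, -0.0, 90.2]
force: [0.2, 0.3, -1.4]
gripper_width: 0.423
finger_force: 25.0
```

Call:
send_rows --gripper '[255, 255, 255, 255, 255]' --pt "0 0 0.25" --pt "0 0 0.25" --pt "0 0 0.25" --pt "0 0 0.15" --pt "0 0 0.05" --yaw '[0, 0, 0, 0, 0]'

```text
clock: 14.6
position: [0.5254, 0.3071, 0.1966]
orientation: [179.9, -0.1, 90.2]
force: [0.3, 1.2, -1.3]
gripper_width: 0.422
finger_force: 25.0
```

Call:
send_rows --gripper '[255, 255, 255, 255]' --pt "0 0 0" --pt "0 0 0" --pt "0 0 0" --pt "0 0 0" --yaw '[0, 0, 0, 0]'

```text
clock: 14.93
position: [0.5245, 0.3066, 0.1943]
orientation: [-179.9, 0.0, 90.2]
force: [-0.5, 0.1, -1.4]
gripper_width: 0.425
finger_force: 25.0
```

```bash
python3 - <<'E'
from h import *
c=cam('side');o=env.get_obs();p=o['position'];print(p,o['force'],o['gripper_width'],o['finger_force'],abs(o['qvel']).max())
print(proj(c,[*p[:2],.137]))
a=cv2.cvtColor(c['color'],cv2.COLOR_RGB2BGR)[130:290,100:310]
cv2.imwrite('pics/k4.png',cv2.resize(a,None,fx=3.7,fy=3.7,interpolation=2))
E
```

```text
[0.52453032 0.30663164 0.19441536] [ 0.26856368  0.23831364 -1.19372523] 0.42471237108255133 24.999694414436817 0.221355582966012
(np.float64(178.1310651229373), np.float64(224.04649031887794))
```

View pics/k4.png

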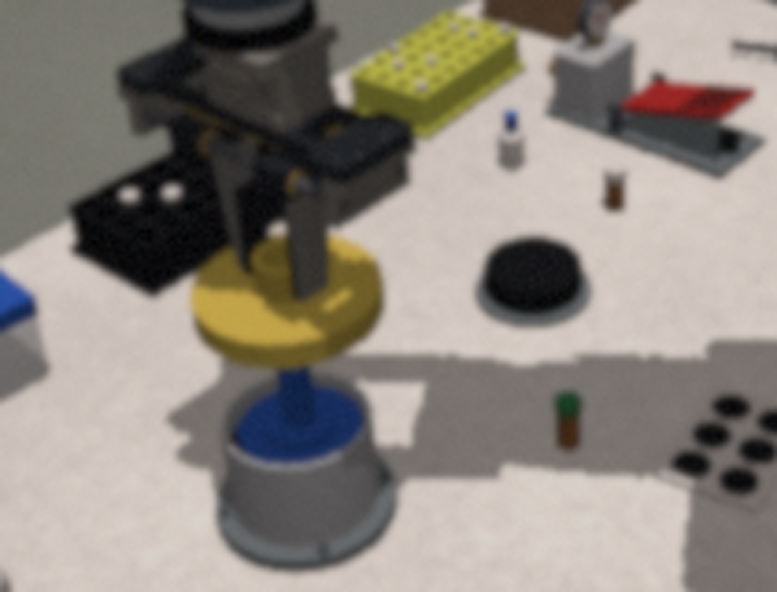

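The blue lid is seated level inside the pot, at crop (297,425). The cover is held level about 100 mm higher, straight above it, the treadle is up and the bystanders are standing. I'll hand in now.

Call:
send_rows --gripper '[255, 255, 255]' --pt "0 0 0" --pt "0 0 0" --pt "0 0 0" --yaw '[0, 0, 0]'

```text
clock: 15.23
position: [0.5247, 0.3068, 0.1948]
orientation: [-180.0, 0.0, 90.2]
force: [-0.1, 0.8, -1.4]
gripper_width: 0.426
finger_force: 25.0
```

```bash
python3 -c "
from rig import env
print(env.finish_job())"
```

```text
the job is handed in; nothing more can be done
None
```

I handed the job in at about 15 s; no verdict came back, but in the last picture the treadle was back up, the inner lid seated in the pot, and the yellow cover held level and still about 100 mm above its seat.

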